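Hang the stage inserts on the drying pegs

ROBOT

A 6-joint arm with a two-finger parallel gripper is mounted at the origin on the work surface. World frame = base frame: x ahead of the robot, y to its left, z up, the work surface at z = 0. Lengths are in mm, angles in degrees, forces in N, time in s.
With the tool pointing down it reaches from about 300 to 850 mm from the base axis. Payload 4.2 kg.
Tool frame: the origin (TCP) lies on the centre line of the jaws, within the pads' length; the fingertips stand 14 mm ahead of it and the grasp point (between the pads) lies 5 mm behind it; z points along the fingers, y is the line along which they close (so a half turn about z gives the same grasp; the last joint's range is limited). The gripper opens to 91 mm and grips with 3 to 60 N. Pads are 32 mm wide; open, the fingers measure 118 mm over their backs; the gripper's body (76 mm by 178 mm) begins 60 mm behind the grasp point.
Start: joints at [65.374, 18.312, 89.639, -0, 72.044, -1.146], TCP at [229.098, 527.405, 227.976] pointing down, gripper open.
Joint ranges: [-177.97, 177.97], [-48.28, 115.42], [12.27, 149.76], [-77.06, 257.06], [2.81, 150.46], [-146.56, 146.56]. Speed limits (degrees/s): [147.25, 147.25, 180, 180, 180, 180].

INTERFACE

Orientations are given as [roll, pitch, yaw] about the fixed x, y, z axes, in that order (R = Rz(yaw) Ry(pitch) Rx(roll)).
In Python, from workcell import * gives the robot as it stands. The module is installed in compiled form; this text tells all that it offers.
- The arm moves only by the shell command python3 -m crank 'ROWS' [FORCE]. ROWS is JSON, a list of rows, each an object of numbers: "grip": the finger opening in m, from 0 to 0.0912; "x", "y", "z": the shift along the tool's x, y, z in m; "yaw": the turn about the tool's z in rad. In form: [{"grip": .., "x": .., "y": .., "z": .., "yaw": ..}, ...]. A call has exactly 5 rows; each row is the pose to reach, as a shift and turn from the pose commanded when the call began, along the tool's axes at that moment; what a row does not reach only later rows make up. A row lasts 1/12 s, in which the tool goes at most 41.7 mm and 7.16 degrees, less where a joint would pass 70% of its speed; a pose out of reach is approached as far as the arm can. A call with a gripper value outside its range is refused whole. The fingers move at their own pace and stop on an object; FORCE is the grip in N (left out, the last holds). Time passes only in rows, so rows that repeat a pose let the fingers close, or fill a call up. It gives the time, the measured TCP pose, the force, the opening and the grip force at its end, in the units of the state.
- state(): the state, without advancing time (a new reading comes with each control period).
- grab_frame(name): name is "scene" or "top" or "wrist"; returns the picture (384x512x3 uint8, red, green, blue); there is no depth.
- camera_model(name): a dict with "intrinsics" (3x3 intrinsics, pixels), "R" (3x3) and "t" (3): a world point X has camera coordinates R X + t. Camera axes: x right, y down, z forward; pixel columns grow to the right and rows downward; lengths in mm; the calibration is good to about 2 mm. A picture is of the moment at which its call begins: read the wrist's pose just before it. camera_model takes no time and is no camera call; for the wrist camera it gives the pose at the moment of the call.
- job_done(): hands the job in; it is judged then, once.
The state is a dict: "time_s": time; "qpos": joint angles; "qvel": joint speeds; "effort": joint torques, N m; "ee_pos": TCP position; "ee_rot": TCP orientation; "force": force on the tool from outside, world axes, zero at the start; "torque": the same for the moment, N m; "gripper_width": finger opening in mm; "gripper_force": force on a finger pad.
Only numpy, scipy, OpenCV 4.12 (cv2) and the standard library are available. Lean on these libraries where they do the work, as an engineer would, in place of code of your own. Each camera call takes 0.05 s, during which the arm holds its last target. There are 200 camera calls.

TASK

Take the two aluminium stage inserts that have an eye out of the slotted wooden rack and hang each by its eye on a peg over the drip tray to dry: the long one on the taller post, the short one on the lower post, and let them hang there freely. Leave the solid blank plate in its slot, and do not push the dishes, the tip box or the beaker about.

Things in the scene. Friction and masses are not known exactly. Their poses are not given: they have to be found in the camera images.
- long_insert: the longer aluminium stage insert, about 0.2 kg, loose, upright in a rack slot. 10 mm thick (its x), 80 mm wide (y) up to 110 mm, then a central tab 50 mm wide, 50 mm tall: 160 mm in all (z, up). A large rectangular window below, a round 24 mm eye in the tab. Origin: centre of underside. Front and back alike. Grip only the top 12 to 14 mm (eye starts at 20)
- long_insert_eye (a point): centre of the long insert's eye, 32 mm below its top, 128 mm above its underside, mid-thickness
- short_insert: the shorter aluminium stage insert, about 0.12 kg, loose, upright in a rack slot. 10 mm thick (its x), 80 mm wide (y) up to 50 mm, then a central tab 50 mm wide, 50 mm tall: 100 mm in all (z, up). A small rectangular window below, a round 24 mm eye in the tab. Origin: centre of underside. Front and back alike. Grip only the top 12 to 14 mm (eye starts at 20)
- short_insert_eye (a point): centre of the short insert's eye, 32 mm below its top, 68 mm above its underside, mid-thickness
- blank_plate: solid aluminium blank plate without eye or tab, 10 mm thick (x), 80 mm wide (y), 130 mm tall (z), standing upright in another slot of the rack; origin at centre of underside
- rack: wooden slotted rack fixed on one side of the bench (left or right), 200 (x) by 110 mm (y), origin at centre of underside. Three slots run along its y at x = -75, 0, +75 mm, each 13 mm wide, 88 mm long, floor 12 mm and rib tops 42 mm above the bench. Any plate may be in any slot
- tray: low steel drip tray, 120 mm (its x) by 240 mm (its y), rim 12 mm high, fixed on the other side of the bench from the rack; origin at centre of underside. The two posts stand in it side by side, 140 mm apart along its y, either one on the left
- high_post: the taller of two fixed steel posts in the tray: 20 mm square column, top at z = 223 mm in its frame; foot 60 x 50 x 8 mm. Origin: centre of the foot's underside, 4 mm above the bench. Its peg, 10 mm thick, 70 mm long, points along -x (to the robot), 15 degrees upward, at y = 0, from x = -8, z = 215 mm to x = -76, z = 233 mm, ending in a 14 mm ball. Nothing above column and peg
- high_post_root (a point): start of the tall post's peg, on the peg's axis
- high_post_tip (a point): outer end of the tall post's peg, centre of the ball
- low_post: the lower of two fixed steel posts in the tray: 20 mm square column, top at z = 138 mm in its frame; foot 60 x 50 x 8 mm. Origin: centre of the foot's underside, 4 mm above the bench. Its peg, 10 mm thick, 70 mm long, points along -x (to the robot), 15 degrees upward, at y = 0, from x = -8, z = 130 mm to x = -76, z = 148 mm, ending in a 14 mm ball. Nothing above column and peg
- low_post_root (a point): start of the low post's peg, on the peg's axis
- low_post_tip (a point): outer end of the low post's peg, centre of the ball
- dishes: stack of four closed clear petri dishes, 88 mm across, 54 mm high, near the middle of the bench, between rack and tray; origin at centre of underside
- tip_box: grey pipette tip box with clear cover, 90 x 125 x 65 mm high, on the far side; origin at centre of underside
- beaker: small open glass beaker, 72 mm across, 90 mm high, beyond the dishes; origin at centre of underside
Not all that is in view belongs to the job. What is shaped like the low_post but green or red is not meant. Leave any red or yellow look-alike of the long_insert alone.

How it is judged:
By the outcome, as a careful person would: the job done as asked, in the order asked, and still so for the second after the job is handed in, with the robot touching nothing.
It also fails if it takes over 72 s, if anything falls off the work surface, if the arm or the gripper's body presses on something with over 40 N, if the wrist force passes 120 N, or if a joint passes its speed limit or range.

## Working session

There is one attempt and no reset: what is moved stays moved. The work goes in short steps, Python scripts to look and compute and a shell command to move; the robot and the scene stay as the last step left them, time stands still between calls to the robot, and variables do not carry over. Pictures are saved under pics/ and viewed, at most 10 in all, crops included, and the job is handed in when it is done.

```bash
mkdir -p pics
cat > h.py <<'E'
from workcell import *
import numpy as np, cv2
from scipy.spatial.transform import Rotation as Ro
E
python3 - <<'E'
from h import *
s=state();print(s)
for n in("scene","top","wrist"):
    c=camera_model(n);print(n,c)
    im=grab_frame(n);np.save(f'pics/{n}0.npy',im);cv2.imwrite(f'pics/{n}0.png',cv2.resize(im[:,:,::-1],(800,600),interpolation=cv2.INTER_CUBIC))
E
```

```text
{'time_s': 0.0, 'qpos': array([ 6.53737053e+01,  1.83504650e+01,  8.97064638e+01, -3.80789116e-03,
        7.20439780e+01, -1.14524700e+00]), 'qvel': array([ 0.04330731,  0.02144218, -0.04715884,  0.01929806,  0.07623027,
        0.03535869]), 'effort': array([ 6.48019450e-04, -4.12464058e+01, -2.31977212e+01,  7.28400098e-02,
        4.55068960e-02, -1.37370989e-04]), 'ee_pos': array([228.91596032, 526.93930242, 227.13166327]), 'ee_rot': array([-1.79899041e+02,  1.60280115e-03,  1.56520131e+02]), 'force': array([-0.32565585, -0.17921394,  0.52607806]), 'torque': array([-0.04148494,  0.00641503,  0.03328814]), 'gripper_force': 0.0, 'gripper_width': 91.46972596868446}
scene {'intrinsics': array([[422.55400803,   0.        , 260.7733    ],
       [  0.        , 422.55400803, 193.72238135],
       [  0.        ,   0.        ,   1.        ]]), 'R': array([[-0.58389555,  0.8117419 , -0.0118775 ],
       [ 0.67082937,  0.47419225, -0.57020143],
       [-0.45722417, -0.34090585, -0.82141905]]), 't': array([ 353.65438747, -261.90708923, 1468.17426221])}
top {'intrinsics': array([[431.82668051,   0.        , 254.42588716],
       [  0.        , 431.82668051, 197.76638338],
       [  0.        ,   0.        ,   1.        ]]), 'R': array([[-0.01671025, -0.99979314, -0.01159529],
       [-0.99667431,  0.01758094, -0.079569  ],
       [ 0.07975639,  0.01022711, -0.99676192]]), 't': array([ -21.36456935,  590.86511138, 1173.27005861])}
wrist {'intrinsics': array([[276.90913183,   0.        , 251.67552976],
       [  0.        , 276.90913183, 193.47500726],
       [  0.        ,   0.        ,   1.        ]]), 'R': array([[ 0.39785341,  0.91744191, -0.00360564],
       [ 0.87848465, -0.37982034,  0.28982967],
       [ 0.26453239, -0.11847722, -0.95707145]]), 't': array([-573.70152972,  -34.32622423,  393.0693663 ])}
```

View pics/scene0.png

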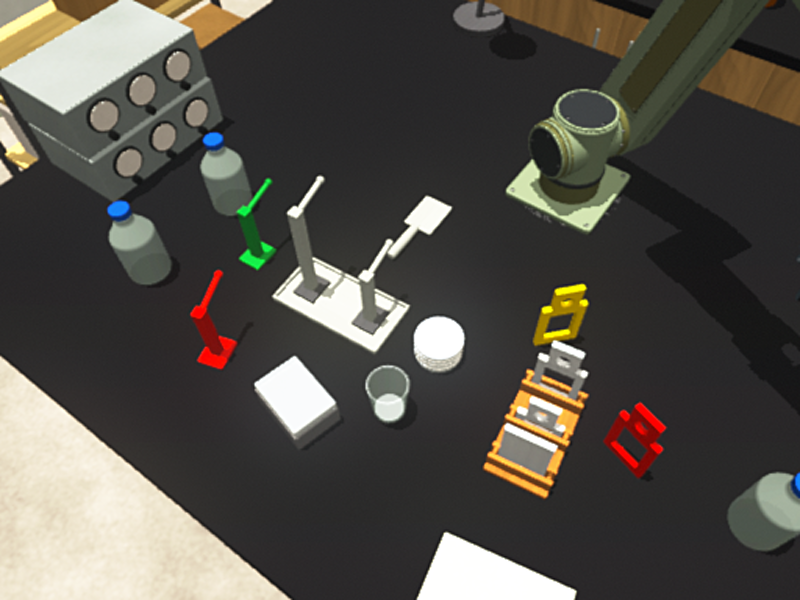

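View pics/top0.png

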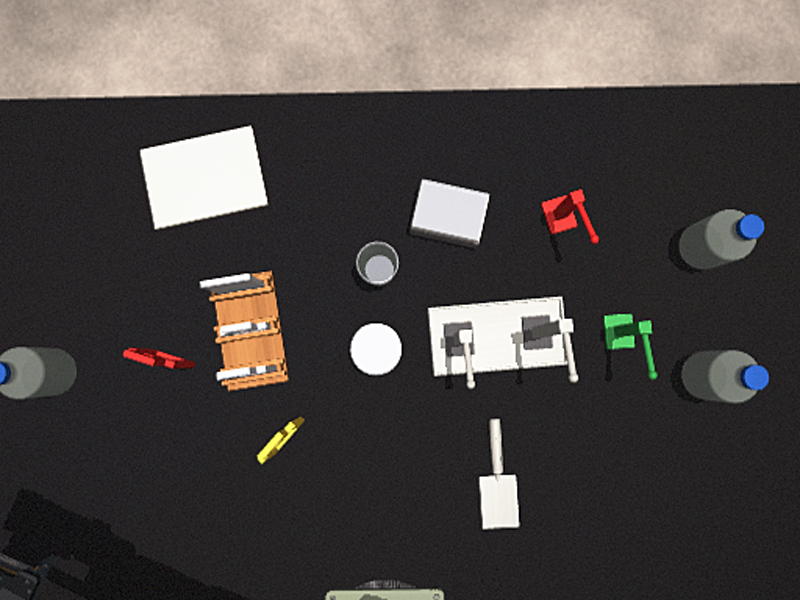

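The top view shows the rack at the left of the picture (native about (160,211)) and the tray at about (320,215). In the scene view, the near slot holds the long insert, the middle slot the short one and the far slot the blank. I'll enlarge these areas.

Run:
```python
from h import *
S=np.load('pics/scene0.npy')[:,:,::-1];T=np.load('pics/top0.npy')[:,:,::-1]
def tile(I,x,y,w,h,k):
    c=cv2.resize(I[y:y+h,x:x+w],None,fx=k,fy=k,interpolation=cv2.INTER_CUBIC)
    for i in range(0,w,10): cv2.putText(c,str(x+i),(i*k,8),0,.3,(0,255,255),1);cv2.line(c,(i*k,10),(i*k,16),(0,255,255),1)
    for i in range(0,h,10): cv2.putText(c,str(y+i),(0,i*k+3),0,.3,(255,255,0),1);cv2.line(c,(20,i*k),(26,i*k),(255,255,0),1)
    return c
cv2.imwrite('pics/rack.png',np.hstack([tile(S,306,214,78,98,6)[:588,:400] if 0 else tile(S,308,214,80,120,5),tile(T,120,165,80,120,5)]))
cv2.imwrite('pics/post.png',np.hstack([tile(S,175,110,80,120,5),tile(T,275,150,100,120,4).copy() if 0 else cv2.copyMakeBorder(tile(T,275,185,100,75,4),0,300,0,0,cv2.BORDER_CONSTANT)]))
```

```text
(no output)
```

View pics/rack.png

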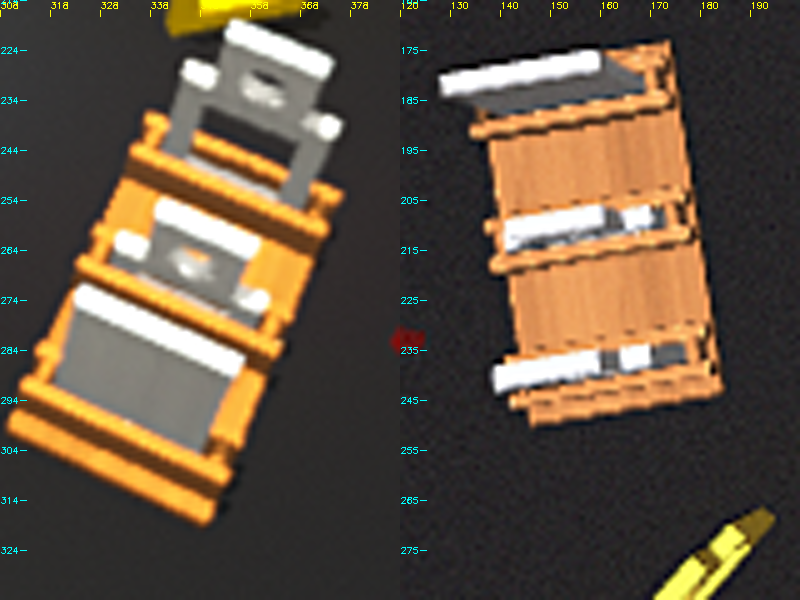

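View pics/post.png

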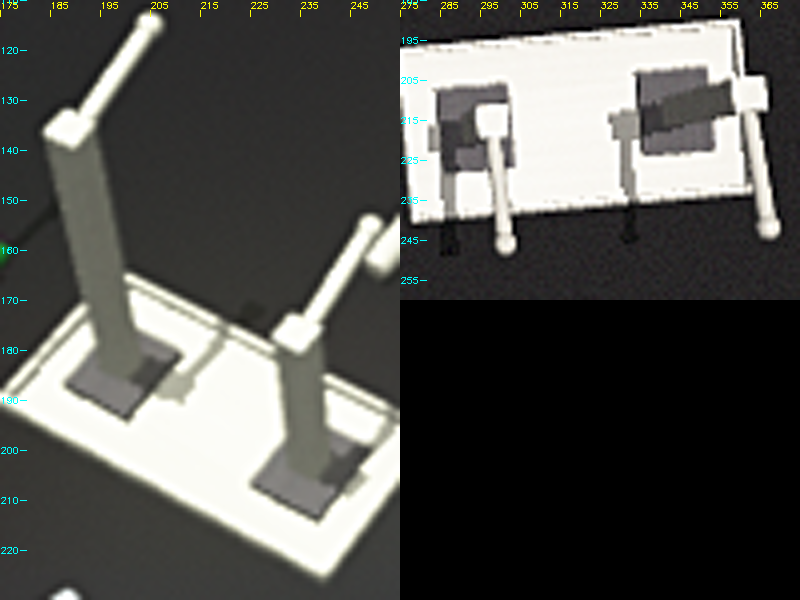

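Rack: the long tab top is centred at scene (363.8,223.2) and top (149.2,238.8). The short tab top is at scene (349,259) and top (150.4,210). Posts: the high ball is at scene (204.6,114) and top (366.6,241.6). The low ball is at scene (248.6,154.6) and top (301.1,245.6).

```bash
cat >> h.py <<'E'
def P(c): return c["intrinsics"]@np.c_[c["R"],c["t"]]
def tri(c1,u1,c2,u2):
    X=cv2.triangulatePoints(P(c1),P(c2),np.array(u1,float).reshape(2,1),np.array(u2,float).reshape(2,1)).ravel();X=X[:3]/X[3]
    e=[np.hypot(*((q:=P(c)@np.r_[X,1])[:2]/q[2]-u)) for c,u in((c1,u1),(c2,u2))]
    return X,max(e)
def atz(c,u,z):
    d=c["R"].T@np.linalg.inv(c["intrinsics"])@[*u,1]; o=-c["R"].T@c["t"]; return o+d*(z-o[2])/d[2]
def proj(c,X): q=P(c)@np.r_[X,1]; return q[:2]/q[2]
E
python3 - <<'E'
from h import *
S=camera_model("scene");T=camera_model("top")
for n,a,b in [("long",(363.8,223.2),(149.2,238.8)),("short",(349,259),(150.4,210)),("hball",(204.6,114),(366.6,241.6)),("hcol",(189,135.6),(362.1,208.4)),("lball",(248.6,154.6),(301.1,245.6)),("lcol",(234.2,176),(297.6,214.6))]:
    print(n,*[np.round(v,1) for v in tri(S,a,T,b)])
t=lambda X,Y:(120+(X-400+.5)/5-.5,165+(Y+.5)/5-.5)
def ang(a,b,z):
    d=atz(T,t(*b),z)-atz(T,t(*a),z); return np.degrees(np.arctan2(d[1],d[0])),np.linalg.norm(d)
print("long",ang((603,362),(495,380),172),"short",ang((605,217),(503,236),112),"rack right edge",ang((720,388),(668,42),42))
E
```

```text
long [483.4 223.8 169.2] 0.2
short [556.9 235.5 109. ] 0.2
hball [ 469.8 -283.6  239.3] 0.2
hcol [ 544.7 -279.3  222.5] 0.7
lball [ 460.5 -144.6  153.9] 0.2
lcol [ 536.5 -138.5  141.6] 0.4
long (np.float64(98.47704181615579), np.float64(52.85177529377354)) short (np.float64(99.57815438713952), np.float64(53.2242023904485)) rack right edge (np.float64(8.379702142728464), np.float64(191.6506021406427))
```

```bash
cat >> h.py <<'E'
def plan(*tg):
    """targets (x,y,z,yaw): print, per leg, shift m/rad in tool axes at start of leg (tool down)"""
    s=state();p=s["ee_pos"];y=s["ee_rot"][2]
    print("t",round(s["time_s"],2),"at",np.round(p,1),np.round(s["ee_rot"],2),"w",round(s["gripper_width"],1),"gf",round(s["gripper_force"],1),"F",np.round(s["force"],1))
    for t in tg:
        R=Ro.from_euler("xyz",[180,0,y],degrees=True)
        d=R.inv().apply(np.array(t[:3])-p)/1000; w=-np.radians((t[3]-y+180)%360-180)
        print("xyz",np.round(d,4),"yaw",round(w,4),"dist",round(np.linalg.norm(d),3)); p=np.array(t[:3]);y=t[3]
E
python3 - <<'E'
from h import *
plan((356,376,290,128),(470,228,290,98.7))
E
```

```text
t 0.15 at [228.9 527.1 227.3] [-179.92   -0.    156.52] w 91.2 gf 0.0 F [ 0.4 -1.5 -0.1]
xyz [-0.1767 -0.088  -0.0627] yaw 0.4978 dist 0.207
xyz [-0.1868 -0.0013 -0.    ] yaw 0.5114 dist 0.187
```

```bash
python3 -m crank '[{"grip":0.09,"x":-0.035,"y":-0.017,"z":-0.013,"yaw":0.1},{"grip":0.09,"x":-0.07,"y":-0.035,"z":-0.026,"yaw":0.2},{"grip":0.08,"x":-0.105,"y":-0.052,"z":-0.038,"yaw":0.3},{"grip":0.07,"x":-0.14,"y":-0.07,"z":-0.05,"yaw":0.4},{"grip":0.06,"x":-0.177,"y":-0.088,"z":-0.063,"yaw":0.5}]'
python3 -m crank '[{"grip":0.05,"x":-0.04,"y":0,"z":0,"yaw":0.1},{"grip":0.05,"x":-0.08,"y":0,"z":0,"yaw":0.2},{"grip":0.05,"x":-0.12,"y":-0.001,"z":0,"yaw":0.3},{"grip":0.05,"x":-0.155,"y":-0.001,"z":0,"yaw":0.4},{"grip":0.05,"x":-0.187,"y":-0.001,"z":0,"yaw":0.51}]'
python3 - <<'E'
from h import *
plan((470,228,290,98.7))
E
```

```text
time_s: 0.57
ee_pos: [355.9, 375.6, 290.8]
ee_rot: [-180.0, 0.0, 127.6]
force: [0.8, 0.4, 0.1]
gripper_width: 72.8
gripper_force: 0.0
time_s: 0.98
ee_pos: [470.4, 226.9, 290.4]
ee_rot: [-180.0, 0.0, 98.3]
force: [0.7, 0.7, 0.5]
gripper_width: 50.0
gripper_force: 0.0
t 0.98 at [470.4 226.9 290.4] [-1.7999e+02  1.0000e-02  9.8300e+01] w 50.0 gf 0.0 F [0.7 0.7 0.5]
xyz [ 0.0011 -0.0002  0.0004] yaw -0.0069 dist 0.001
```

```bash
cat > look.py <<'E'
from h import *; import sys,pickle
c=camera_model("wrist");im=grab_frame("wrist");pickle.dump((c,im),open(f"pics/{sys.argv[1]}.pkl","wb"))
for X in ((483.4,223.8,172),(556.9,235.5,112)): print(np.round(proj(c,X)))
E
python3 look.py w1
python3 -m crank '[{"grip":0.05,"x":-0.02,"y":0.02,"z":0,"yaw":0},{"grip":0.05,"x":-0.05,"y":0.04,"z":0,"yaw":0},{"grip":0.05,"x":-0.08,"y":0.06,"z":0,"yaw":0},{"grip":0.05,"x":-0.08,"y":0.06,"z":0,"yaw":0},{"grip":0.05,"x":-0.08,"y":0.06,"z":0,"yaw":0}]'
python3 look.py w2
python3 - <<'E'
import pickle,numpy as np,cv2
a=[pickle.load(open(f"pics/w{i}.pkl","rb"))[1][:,:,::-1] for i in (1,2)]
np.save
cv2.imwrite("pics/w12.png",np.vstack([a[0][80:380,:400],a[1][80:380,:400]]).repeat(2,1)[:, :800] if 0 else np.hstack([a[0][:,100:500],a[1][:,100:500]]))
E
```

```text
[263. 196.]
[321. 181.]
time_s: 1.45
ee_pos: [541.4, 157.9, 289.7]
ee_rot: [-179.9, -0.0, 98.5]
force: [-0.6, 0.1, -0.6]
gripper_width: 49.9
gripper_force: 0.0
[202. 118.]
[274. 116.]
```

View pics/w12.png

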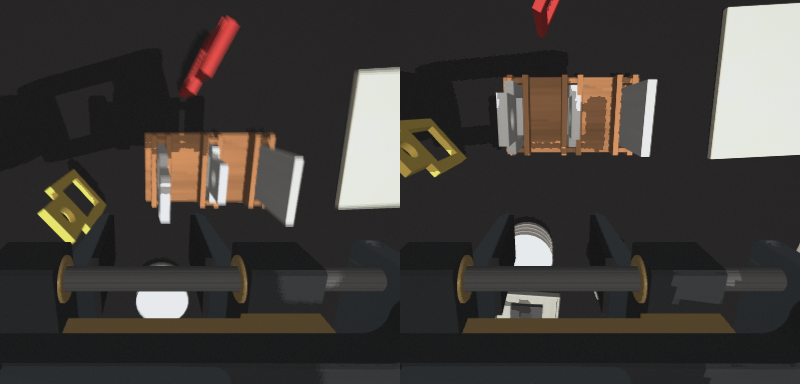

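Both views show the three plates upright. The predicted tab tops (263,196) and (321,181) fall on the seen ones. I'll enlarge for the refined centres.

Run:
```python
import pickle,numpy as np,cv2
def tile(I,x,y,w,h,k):
    c=cv2.resize(I[y:y+h,x:x+w],None,fx=k,fy=k,interpolation=cv2.INTER_CUBIC)
    for i in range(0,w,10): cv2.putText(c,str(x+i),(i*k,8),0,.3,(0,255,255),1);cv2.line(c,(i*k,10),(i*k,16),(0,255,255),1)
    for i in range(0,h,10): cv2.putText(c,str(y+i),(0,i*k+3),0,.3,(255,255,0),1);cv2.line(c,(20,i*k),(26,i*k),(255,255,0),1)
    return c
a=[pickle.load(open(f"pics/w{i}.pkl","rb"))[1][:,:,::-1] for i in (1,2)]
cv2.imwrite("pics/w12c.png",np.hstack([tile(a[0],245,130,100,100,4),tile(a[1],190,70,100,100,4)]))
```

```text
(no output)
```

View pics/w12c.png

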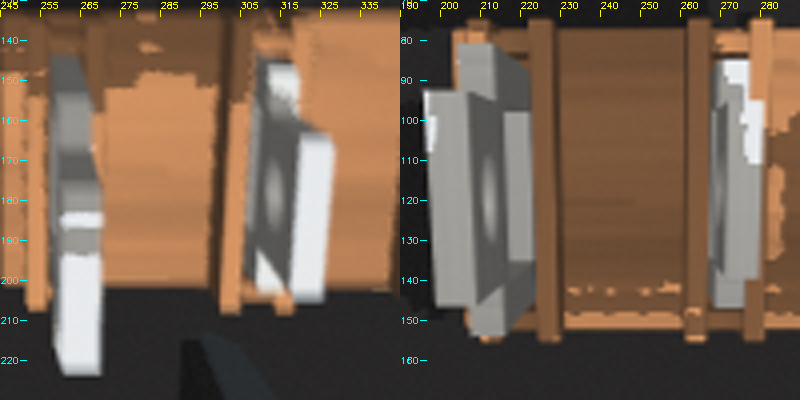

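Run:
```python
from h import *; import pickle
c=[pickle.load(open(f"pics/w{i}.pkl","rb"))[0] for i in (1,2)]
for a,b,z in(((264.9,199.1),(202.4,119.4),172),((322.9,184.1),(275.6,118.4),112)):
    print(tri(c[0],a,c[1],b),np.round(atz(c[0],a,z),1),np.round(atz(c[1],b,z),1))
plan((484,221,290,98.7))
```

```text
(array([485.28959741, 223.01282145, 177.94327174]), np.float64(0.0921324500016341)) [485.8 221.1 172. ] [484.4 222.7 172. ]
(array([558.42158739, 233.28366945, 117.8143221 ]), np.float64(0.23805850604120993)) [560.4 232.2 112. ] [558.7 233.  112. ]
t 1.5 at [540.6 158.8 289.9] [-1.7992e+02 -3.0000e-02  9.8600e+01] w 50.1 gf 0.0 F [-0.4 -0.1  0.1]
xyz [ 0.07   -0.0467 -0.0001] yaw -0.0018 dist 0.084
```

Run:
```python
from h import *
plan((485,222.5,200,98.7),(485,222.5,173,98.7))
```

```text
t 1.5 at [540.6 158.8 289.9] [-1.7992e+02 -3.0000e-02  9.8600e+01] w 50.1 gf 0.0 F [-0.4 -0.1  0.1]
xyz [ 0.0713 -0.0455  0.0899] yaw -0.0018 dist 0.123
xyz [ 0.    -0.     0.027] yaw -0.0 dist 0.027
```

```bash
python3 -m crank '[{"grip":0.05,"x":0.02,"y":-0.013,"z":0,"yaw":0},{"grip":0.05,"x":0.045,"y":-0.028,"z":0.02,"yaw":0},{"grip":0.05,"x":0.071,"y":-0.0455,"z":0.05,"yaw":0},{"grip":0.05,"x":0.0713,"y":-0.0455,"z":0.075,"yaw":0},{"grip":0.05,"x":0.0713,"y":-0.0455,"z":0.09,"yaw":0}]'
python3 -m crank '[{"grip":0.05,"z":0.01},{"grip":0.05,"z":0.02},{"grip":0.05,"z":0.027},{"grip":0.05,"z":0.027},{"grip":0.05,"z":0.027}]'
python3 look.py w3
python3 - <<'E'
from h import *; import pickle
c,im=pickle.load(open("pics/w3.pkl","rb"))
plan((485,222.5,173,98.7)); cv2.imwrite("pics/w3.png",cv2.resize(im[150:350,130:390,::-1],(780,600)))
E
```

```text
time_s: 1.92
ee_pos: [481.3, 224.4, 198.2]
ee_rot: [-179.8, 0.0, 98.9]
force: [-0.5, -0.1, -0.4]
gripper_width: 49.8
gripper_force: 0.0
[254. 229.]
[334. 203.]
t 1.97 at [480.7 223.3 196. ] [-1.7952e+02  1.0000e-01  9.8870e+01] w 49.8 gf 0.0 F [-0.5 -0.7 -2. ]
xyz [-0.0015  0.0041  0.023 ] yaw 0.003 dist 0.023validation failed for argument at $[0]...
```

View pics/w3.png

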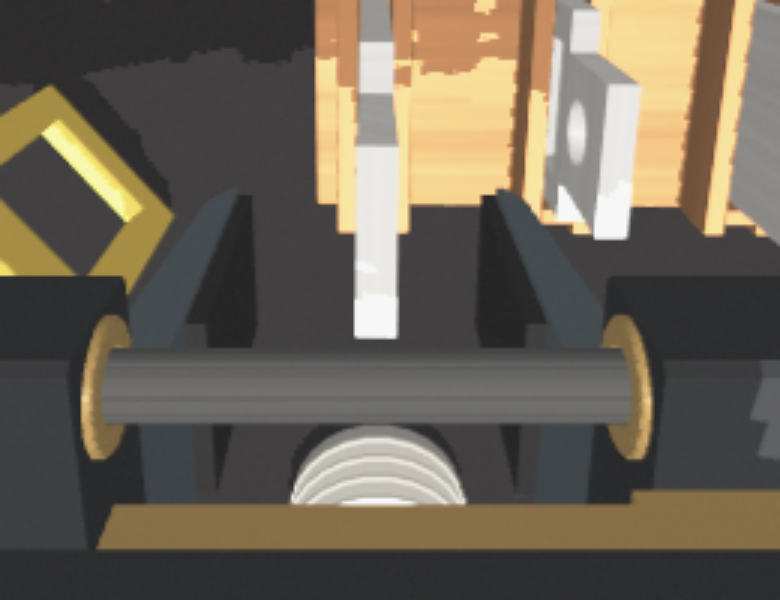

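The jaws straddle the long tab nearly centred (tab at picture x 376, jaws' middle about 367). The descent was refused because it needs all the keys, so I'll send it again in full.

```bash
python3 -m crank '[{"grip":0.05,"x":0,"y":0,"z":0.005,"yaw":0},{"grip":0.05,"x":0,"y":0,"z":0.01,"yaw":0},{"grip":0.05,"x":0,"y":0,"z":0.015,"yaw":0},{"grip":0.05,"x":0,"y":0,"z":0.015,"yaw":0},{"grip":0.05,"x":0,"y":0,"z":0.015,"yaw":0}]'
python3 - <<'E'
from h import *
for i in range(2): plan((485,222.5,173,98.7))
E
```

```text
time_s: 2.38
ee_pos: [485.5, 222.6, 186.0]
ee_rot: [179.9, -0.0, 98.6]
force: [0.1, -0.1, -0.0]
gripper_width: 50.0
gripper_force: 0.0
t 2.38 at [485.5 222.6 186. ] [ 1.7995e+02 -2.0000e-02  9.8630e+01] w 50.0 gf 0.0 F [ 0.1 -0.1 -0. ]
xyz [-0.     -0.0005  0.013 ] yaw -0.0012 dist 0.013
t 2.38 at [485.5 222.6 186. ] [ 1.7995e+02 -2.0000e-02  9.8630e+01] w 50.0 gf 0.0 F [ 0.1 -0.1 -0. ]
xyz [-0.     -0.0005  0.013 ] yaw -0.0012 dist 0.013
```

```bash
python3 -m crank '[{"grip":0.05,"x":0,"y":0,"z":0.005,"yaw":0},{"grip":0.05,"x":0,"y":0,"z":0.01,"yaw":0},{"grip":0.05,"x":0,"y":0,"z":0.013,"yaw":0},{"grip":0.03,"x":0,"y":0,"z":0.013,"yaw":0},{"grip":0.02,"x":0,"y":0,"z":0.013,"yaw":0}]' 30
python3 -m crank '[{"grip":0.01,"x":0,"y":0,"z":0,"yaw":0},{"grip":0.0,"x":0,"y":0,"z":0,"yaw":0},{"grip":0.0,"x":0,"y":0,"z":0,"yaw":0},{"grip":0.0,"x":0,"y":0,"z":0,"yaw":0},{"grip":0.0,"x":0,"y":0,"z":0,"yaw":0}]' 30
python3 -m crank '[{"grip":0.0,"x":0,"y":0,"z":0,"yaw":0},{"grip":0.0,"x":0,"y":0,"z":-0.005,"yaw":0},{"grip":0.0,"x":0,"y":0,"z":-0.015,"yaw":0},{"grip":0.0,"x":0,"y":0,"z":-0.03,"yaw":0},{"grip":0.0,"x":0,"y":0,"z":-0.05,"yaw":0}]' 30
```

```text
time_s: 2.8
ee_pos: [485.0, 222.5, 172.2]
ee_rot: [-180.0, 0.0, 98.6]
force: [-0.1, 0.5, -0.0]
gripper_width: 39.4
gripper_force: 0.0
time_s: 3.22
ee_pos: [485.0, 222.6, 172.7]
ee_rot: [-180.0, -0.0, 98.6]
force: [-0.6, 0.0, 0.5]
gripper_width: 9.6
gripper_force: 30.0
time_s: 3.63
ee_pos: [484.4, 222.3, 222.4]
ee_rot: [-179.8, 0.0, 98.7]
force: [0.3, -0.4, -2.6]
gripper_width: 10.1
gripper_force: 30.0
```

```bash
python3 -m crank '[{"grip":0.0,"x":0,"y":0,"z":-0.02,"yaw":0},{"grip":0.0,"x":0,"y":0,"z":-0.05,"yaw":0},{"grip":0.0,"x":0,"y":0,"z":-0.085,"yaw":0},{"grip":0.0,"x":0,"y":0,"z":-0.115,"yaw":0},{"grip":0.0,"x":0,"y":0,"z":-0.137,"yaw":0}]' 45
python3 - <<'E'
from h import *
plan((485,222.6,360,98.6),(460,60,360,96.5),(440,-120,360,93.5),(435,-300,360,93.5))
E
```

```text
time_s: 4.05
ee_pos: [485.4, 222.7, 363.4]
ee_rot: [179.7, -0.1, 98.7]
force: [0.8, 0.3, -1.9]
gripper_width: 9.4
gripper_force: 45.0
t 4.05 at [485.4 222.7 363.4] [ 1.7974e+02 -7.0000e-02  9.8650e+01] w 9.4 gf 45.0 F [ 0.8  0.3 -1.9]
xyz [-0.0001 -0.0005  0.0034] yaw 0.0009 dist 0.003
xyz [-0.157 -0.049 -0.   ] yaw 0.0367 dist 0.165
xyz [-0.1766 -0.0402 -0.    ] yaw 0.0524 dist 0.181
xyz [-0.1794 -0.016  -0.    ] yaw -0.0 dist 0.18
```

```bash
python3 -m crank '[{"grip":0.0,"x":-0.02,"y":-0.006,"z":0,"yaw":0.007},{"grip":0.0,"x":-0.05,"y":-0.016,"z":0,"yaw":0.014},{"grip":0.0,"x":-0.085,"y":-0.027,"z":0,"yaw":0.022},{"grip":0.0,"x":-0.12,"y":-0.038,"z":0,"yaw":0.03},{"grip":0.0,"x":-0.157,"y":-0.049,"z":0,"yaw":0.037}]' 45
python3 -m crank '[{"grip":0.0,"x":-0.035,"y":-0.008,"z":0,"yaw":0.01},{"grip":0.0,"x":-0.07,"y":-0.016,"z":0,"yaw":0.02},{"grip":0.0,"x":-0.105,"y":-0.024,"z":0,"yaw":0.03},{"grip":0.0,"x":-0.14,"y":-0.032,"z":0,"yaw":0.04},{"grip":0.0,"x":-0.177,"y":-0.04,"z":0,"yaw":0.052}]' 45
python3 -m crank '[{"grip":0.0,"x":-0.037,"y":-0.003,"z":0,"yaw":0},{"grip":0.0,"x":-0.075,"y":-0.006,"z":0,"yaw":0},{"grip":0.0,"x":-0.115,"y":-0.01,"z":0,"yaw":0},{"grip":0.0,"x":-0.15,"y":-0.013,"z":0,"yaw":0},{"grip":0.0,"x":-0.179,"y":-0.016,"z":0,"yaw":0}]' 45
python3 -m crank '[{"grip":0.0,"x":0,"y":0,"z":0,"yaw":0},{"grip":0.0,"x":0,"y":0,"z":0,"yaw":0},{"grip":0.0,"x":0,"y":0,"z":0,"yaw":0},{"grip":0.0,"x":0,"y":0,"z":0,"yaw":0},{"grip":0.0,"x":0,"y":0,"z":0,"yaw":0}]' 45
sed -i 's/^for X in.*/for X in ((469.8,-283.6,238),(460.5,-144.6,153)): print(np.round(proj(c,X)))/' look.py
python3 look.py v1
python3 -m crank '[{"grip":0.0,"x":-0.02,"y":0,"z":0,"yaw":0},{"grip":0.0,"x":-0.04,"y":0,"z":0,"yaw":0},{"grip":0.0,"x":-0.06,"y":0,"z":0,"yaw":0},{"grip":0.0,"x":-0.06,"y":0,"z":0,"yaw":0},{"grip":0.0,"x":-0.06,"y":0,"z":0,"yaw":0}]' 45
python3 look.py v2
python3 - <<'E'
import pickle,numpy as np,cv2
a=[pickle.load(open(f"pics/v{i}.pkl","rb"))[1][:,:,::-1] for i in (1,2)]
cv2.imwrite("pics/v12.png",np.hstack([cv2.resize(i[40:340,180:380],None,fx=2,fy=2,interpolation=cv2.INTER_CUBIC) for i in a]))
E
```

```text
time_s: 4.47
ee_pos: [459.5, 58.9, 360.2]
ee_rot: [180.0, -0.0, 96.6]
force: [1.0, -0.2, -1.5]
gripper_width: 9.8
gripper_force: 45.0
time_s: 4.88
ee_pos: [439.9, -121.8, 360.4]
ee_rot: [179.9, 0.0, 93.5]
force: [0.1, -0.4, -2.5]
gripper_width: 9.9
gripper_force: 45.0
time_s: 5.3
ee_pos: [435.2, -302.7, 360.0]
ee_rot: [180.0, 0.1, 93.5]
force: [-0.2, 0.1, -2.8]
gripper_width: 9.7
gripper_force: 45.0
time_s: 5.72
ee_pos: [435.9, -298.9, 359.9]
ee_rot: [180.0, 0.0, 93.6]
force: [0.0, -0.3, -1.5]
gripper_width: 9.7
gripper_force: 45.0
[285. 179.]
[280.  47.]
time_s: 6.18
ee_pos: [439.7, -359.8, 359.2]
ee_rot: [-180.0, -0.1, 93.5]
force: [0.2, 0.4, -2.1]
gripper_width: 9.6
gripper_force: 45.0
[287. 118.]
[282. -14.]
```

View pics/v12.png

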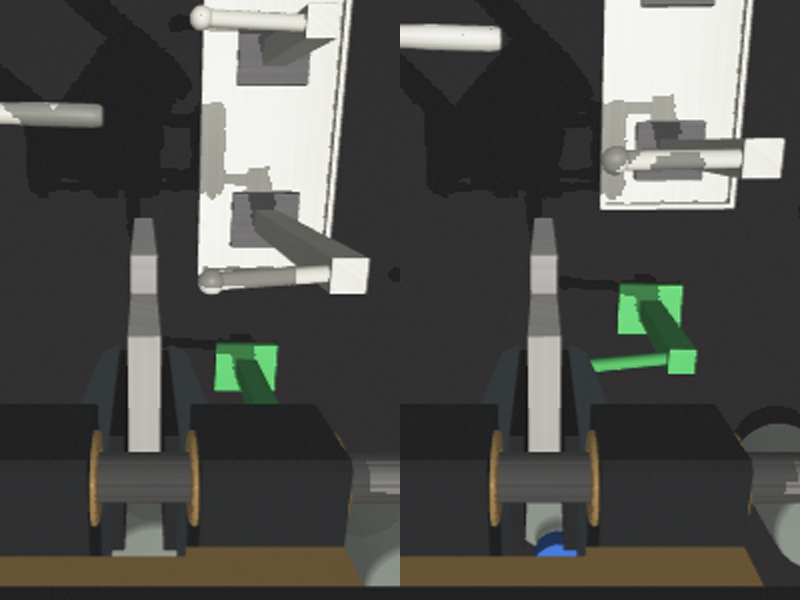

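The high ball is at native (285,180) in view 1 and (287,120) in view 2, within 2 px of the predictions. The plate hangs straight in the jaws, and its tab's near top edge is at about (252.5,207.5) in view 1.

Run:
```python
from h import *; import pickle
c=[pickle.load(open(f"pics/v{i}.pkl","rb"))[0] for i in (1,2)]
print("hball",tri(c[0],(285,180),c[1],(287,120)),"z237:",atz(c[0],(285,180),237),atz(c[1],(287,120),237))
print("hcol",tri(c[0],(355,177.5),c[1],(362,119)),"z227:",atz(c[0],(355,177.5),227),atz(c[1],(362,119),227))
print("lball z152",atz(c[0],(280,48.3),152),"lcol z142",atz(c[0],(341.3,49.8),142))
print("tab +y edge",atz(c[0],(252.5,207.5),359),"TCP y -299", atz(c[1],(252.5,207.5),359))
plan((435,-284,300,93.5))
```

```text
hball (array([ 470.66752778, -285.70714956,  234.85778837]), np.float64(0.20223945904889984)) z237: [ 470.56497255 -285.17912793  237.        ] [ 470.20053645 -285.6563701   237.        ]
hcol (array([ 547.1971683 , -280.2386402 ,  226.09632823]), np.float64(0.014234576043482492)) z227: [ 546.82209304 -280.04169872  227.        ] [ 546.86286161 -280.23261164  227.        ]
lball z152 [ 460.63027667 -145.81771225  152.        ] lcol z142 [ 536.36129253 -140.69330968  142.        ]
tab +y edge [ 435.48407358 -273.82349992  359.        ] TCP y -299 [ 439.25211758 -334.38571429  359.        ]
t 6.23 at [ 439.6 -359.2  359.4] [-1.800e+02 -6.000e-02  9.358e+01] w 9.4 gf 45.0 F [ 0.7  0.7 -1.6]
xyz [0.0753 0.0001 0.0594] yaw 0.0014 dist 0.096
```

```bash
python3 -m crank '[{"grip":0.0,"x":0.02,"y":0,"z":0,"yaw":0},{"grip":0.0,"x":0.05,"y":0.002,"z":0.01,"yaw":-0.002},{"grip":0.0,"x":0.072,"y":0.004,"z":0.035,"yaw":-0.004},{"grip":0.0,"x":0.072,"y":0.0053,"z":0.065,"yaw":-0.004},{"grip":0.0,"x":0.072,"y":0.0053,"z":0.0817,"yaw":-0.004}]' 45
python3 -m crank '[{"grip":0.0,"x":0,"y":0,"z":0,"yaw":0},{"grip":0.0,"x":0,"y":0,"z":0,"yaw":0},{"grip":0.0,"x":0,"y":0,"z":0,"yaw":0},{"grip":0.0,"x":0,"y":0,"z":0,"yaw":0},{"grip":0.0,"x":0,"y":0,"z":0,"yaw":0}]' 45
python3 - <<'E'
from h import *
plan((440.5,-287.2,277.7,93.8),(510.4,-282.5,259,93.8))
im=grab_frame("scene"); cv2.imwrite("pics/s1.png",cv2.resize(im[80:230,150:350,::-1],(800,600),interpolation=cv2.INTER_CUBIC))
E
```

```text
time_s: 6.65
ee_pos: [439.4, -284.5, 275.9]
ee_rot: [-179.9, -0.1, 94.0]
force: [-0.6, -0.0, -2.8]
gripper_width: 9.5
gripper_force: 45.0
time_s: 7.07
ee_pos: [440.9, -288.2, 279.3]
ee_rot: [179.9, 0.1, 93.8]
force: [0.4, -0.3, -2.0]
gripper_width: 10.0
gripper_force: 45.0
t 7.07 at [ 440.9 -288.2  279.3] [1.7987e+02 9.0000e-02 9.3770e+01] w 10.0 gf 45.0 F [ 0.4 -0.3 -2. ]
xyz [ 0.001  -0.0004  0.0016] yaw -0.0005 dist 0.002
xyz [0.0001 0.0701 0.0187] yaw -0.0 dist 0.073
```

```bash
python3 -m crank '[{"grip":0.0,"x":0.0005,"y":0.007,"z":0.003,"yaw":0},{"grip":0.0,"x":0.0005,"y":0.014,"z":0.005,"yaw":0},{"grip":0.0,"x":0.0005,"y":0.021,"z":0.0066,"yaw":0},{"grip":0.0,"x":0.0005,"y":0.028,"z":0.0085,"yaw":0},{"grip":0.0,"x":0.0005,"y":0.035,"z":0.0103,"yaw":0}]' 45
python3 -m crank '[{"grip":0.0,"x":0,"y":0.007,"z":0.0019,"yaw":0},{"grip":0.0,"x":0,"y":0.014,"z":0.0037,"yaw":0},{"grip":0.0,"x":0,"y":0.021,"z":0.0056,"yaw":0},{"grip":0.0,"x":0,"y":0.028,"z":0.0075,"yaw":0},{"grip":0.0,"x":0,"y":0.035,"z":0.0094,"yaw":0}]' 45
python3 -m crank '[{"grip":0.0,"x":0,"y":0,"z":0,"yaw":0},{"grip":0.0,"x":0,"y":0,"z":0,"yaw":0},{"grip":0.0,"x":0,"y":0,"z":0,"yaw":0},{"grip":0.0,"x":0,"y":0,"z":0.001,"yaw":0},{"grip":0.0,"x":0,"y":0,"z":0.002,"yaw":0}]' 45
python3 - <<'E'
from h import *
plan((510.4,-282.5,253,93.8))
im=grab_frame("scene"); cv2.imwrite("pics/s2.png",cv2.resize(im[80:230,150:350,::-1],(800,600),interpolation=cv2.INTER_CUBIC))
E
```

```text
time_s: 7.53
ee_pos: [476.2, -284.8, 267.0]
ee_rot: [-180.0, -0.0, 93.8]
force: [-0.1, -0.1, -2.1]
gripper_width: 9.7
gripper_force: 45.0
time_s: 7.95
ee_pos: [510.9, -282.6, 257.8]
ee_rot: [-180.0, -0.0, 93.8]
force: [-0.4, 0.8, -2.6]
gripper_width: 9.5
gripper_force: 45.0
time_s: 8.37
ee_pos: [509.9, -282.7, 256.3]
ee_rot: [180.0, 0.0, 93.8]
force: [0.1, -0.3, -2.2]
gripper_width: 9.5
gripper_force: 45.0
t 8.37 at [ 509.9 -282.7  256.3] [1.7998e+02 1.0000e-02 9.3770e+01] w 9.5 gf 45.0 F [ 0.1 -0.3 -2.2]
xyz [0.0002 0.0005 0.0033] yaw -0.0006 dist 0.003
```

View pics/s2.png

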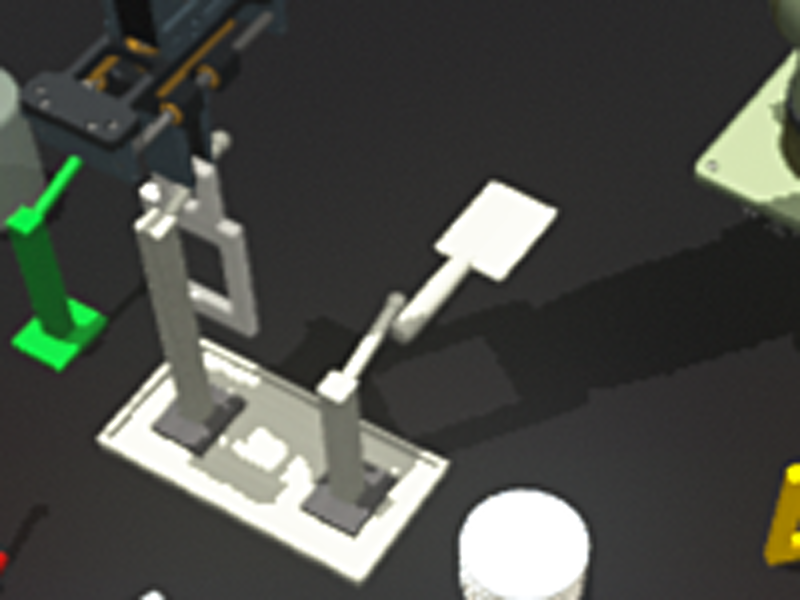

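The ball shows beyond the tab at (222,142) and the peg passes through the eye, with no contact force. I'll lower it onto the peg.

```bash
python3 -m crank '[{"grip":0.0,"x":0,"y":0,"z":0.0005,"yaw":0},{"grip":0.0,"x":0,"y":0,"z":0.001,"yaw":0},{"grip":0.0,"x":0,"y":0,"z":0.0015,"yaw":0},{"grip":0.0,"x":0,"y":0,"z":0.002,"yaw":0},{"grip":0.0,"x":0,"y":0,"z":0.002,"yaw":0}]' 20
python3 -m crank '[{"grip":0.0,"x":0,"y":0,"z":0.0003,"yaw":0},{"grip":0.0,"x":0,"y":0,"z":0.0006,"yaw":0},{"grip":0.0,"x":0,"y":0,"z":0.0008,"yaw":0},{"grip":0.0,"x":0,"y":0,"z":0.001,"yaw":0},{"grip":0.0,"x":0,"y":0,"z":0.001,"yaw":0}]' 20
```

```text
time_s: 8.83
ee_pos: [510.1, -282.6, 253.9]
ee_rot: [-180.0, -0.0, 93.8]
force: [0.6, 0.4, -2.5]
gripper_width: 9.8
gripper_force: 20.0
time_s: 9.25
ee_pos: [510.2, -282.6, 253.1]
ee_rot: [180.0, 0.0, 93.8]
force: [-0.6, 0.2, -1.3]
gripper_width: 10.0
gripper_force: 20.0
```

```bash
python3 -m crank '[{"grip":0.0,"x":0,"y":0,"z":0.0003,"yaw":0},{"grip":0.0,"x":0,"y":0,"z":0.0006,"yaw":0},{"grip":0.0,"x":0,"y":0,"z":0.0008,"yaw":0},{"grip":0.0,"x":0,"y":0,"z":0.001,"yaw":0},{"grip":0.0,"x":0,"y":0,"z":0.001,"yaw":0}]' 20
python3 -m crank '[{"grip":0.0,"x":0,"y":0,"z":0.0003,"yaw":0},{"grip":0.0,"x":0,"y":0,"z":0.0006,"yaw":0},{"grip":0.0,"x":0,"y":0,"z":0.0008,"yaw":0},{"grip":0.0,"x":0,"y":0,"z":0.001,"yaw":0},{"grip":0.0,"x":0,"y":0,"z":0.001,"yaw":0}]' 20
```

```text
time_s: 9.67
ee_pos: [510.2, -282.7, 252.7]
ee_rot: [180.0, 0.0, 93.8]
force: [-2.2, 0.9, 2.4]
gripper_width: 10.1
gripper_force: 20.0
time_s: 10.08
ee_pos: [510.2, -282.7, 252.5]
ee_rot: [179.9, 0.0, 93.8]
force: [-2.1, 0.0, 7.6]
gripper_width: 9.9
gripper_force: 20.0
```

```bash
python3 -m crank '[{"grip":0.0,"x":0,"y":0,"z":-0.001,"yaw":0},{"grip":0.012,"x":0,"y":0,"z":-0.001,"yaw":0},{"grip":0.014,"x":0,"y":0,"z":-0.001,"yaw":0},{"grip":0.018,"x":0,"y":0,"z":-0.001,"yaw":0},{"grip":0.024,"x":0,"y":0,"z":-0.001,"yaw":0}]' 10
python3 -m crank '[{"grip":0.03,"x":0,"y":0,"z":0,"yaw":0},{"grip":0.035,"x":0,"y":0,"z":0,"yaw":0},{"grip":0.04,"x":0,"y":0,"z":0,"yaw":0},{"grip":0.045,"x":0,"y":0,"z":0,"yaw":0},{"grip":0.05,"x":0,"y":0,"z":0,"yaw":0}]' 10
python3 -m crank '[{"grip":0.05,"x":0,"y":0,"z":-0.005,"yaw":0},{"grip":0.05,"x":0,"y":0,"z":-0.02,"yaw":0},{"grip":0.05,"x":0,"y":0,"z":-0.045,"yaw":0},{"grip":0.05,"x":0,"y":0,"z":-0.075,"yaw":0},{"grip":0.05,"x":0,"y":0,"z":-0.1,"yaw":0}]' 10
python3 - <<'E'
from h import *
plan((535,-100,330,93.8),(545,80,280,98.6),(558.5,233.5,200,98.6))
im=grab_frame("scene"); np.save("pics/s3.npy",im);cv2.imwrite("pics/s3.png",cv2.resize(im[80:230,150:350,::-1],(800,600),interpolation=cv2.INTER_CUBIC))
E
```

```text
time_s: 10.5
ee_pos: [510.1, -282.6, 251.6]
ee_rot: [-180.0, -0.0, 93.8]
force: [0.0, -0.4, -0.4]
gripper_width: 22.1
gripper_force: 0.0
time_s: 10.92
ee_pos: [511.4, -282.8, 252.8]
ee_rot: [179.8, 0.1, 93.8]
force: [2.9, -0.2, 2.9]
gripper_width: 48.4
gripper_force: 1.9
time_s: 11.33
ee_pos: [509.5, -282.6, 353.7]
ee_rot: [-179.9, -0.0, 93.8]
force: [1.1, -0.7, 0.3]
gripper_width: 50.2
gripper_force: 0.0
t 11.33 at [ 509.5 -282.6  353.7] [-179.94   -0.     93.78] w 50.2 gf 0.0 F [ 1.1 -0.7  0.3]
xyz [0.1805 0.0374 0.0237] yaw -0.0004 dist 0.186
xyz [0.1789 0.0219 0.05  ] yaw -0.0838 dist 0.187
xyz [0.1498 0.0363 0.08  ] yaw -0.0 dist 0.174
```

View pics/s3.png

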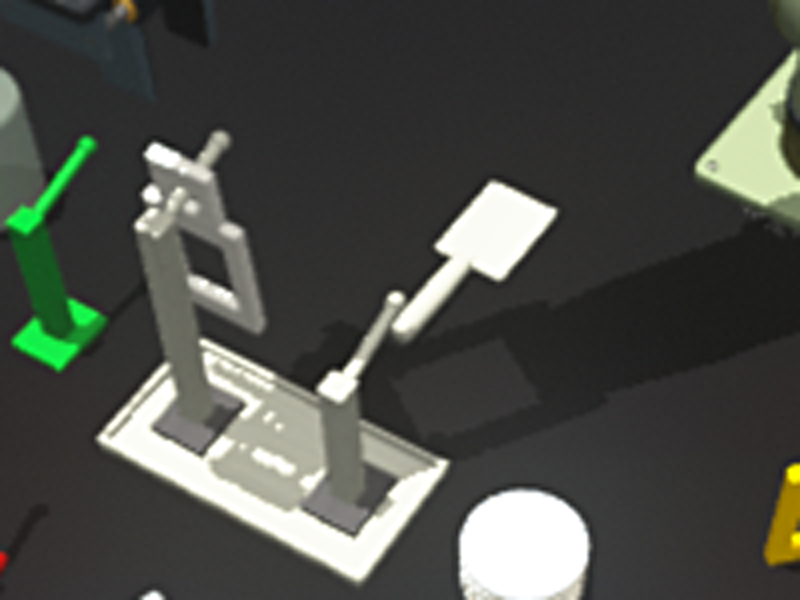

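The long insert hangs freely on the high peg (tab at (185,175), ball at (222,138)). Next I go for the short one.

```bash
python3 -m crank '[{"grip":0.045,"x":0.036,"y":0.007,"z":0.004,"yaw":0},{"grip":0.045,"x":0.072,"y":0.015,"z":0.009,"yaw":0},{"grip":0.045,"x":0.108,"y":0.022,"z":0.014,"yaw":0},{"grip":0.045,"x":0.144,"y":0.03,"z":0.019,"yaw":0},{"grip":0.045,"x":0.1805,"y":0.0374,"z":0.0237,"yaw":0}]'
python3 -m crank '[{"grip":0.045,"x":0.036,"y":0.004,"z":0.01,"yaw":-0.017},{"grip":0.045,"x":0.072,"y":0.009,"z":0.02,"yaw":-0.034},{"grip":0.045,"x":0.108,"y":0.013,"z":0.03,"yaw":-0.05},{"grip":0.045,"x":0.144,"y":0.018,"z":0.04,"yaw":-0.067},{"grip":0.045,"x":0.179,"y":0.022,"z":0.05,"yaw":-0.084}]'
python3 -m crank '[{"grip":0.045,"x":0.035,"y":0.008,"z":0.01,"yaw":0},{"grip":0.045,"x":0.07,"y":0.017,"z":0.03,"yaw":0},{"grip":0.045,"x":0.105,"y":0.025,"z":0.05,"yaw":0},{"grip":0.045,"x":0.13,"y":0.032,"z":0.07,"yaw":0},{"grip":0.045,"x":0.1498,"y":0.0363,"z":0.08,"yaw":0}]'
python3 -m crank '[{"grip":0.045,"x":0,"y":0,"z":0,"yaw":0},{"grip":0.045,"x":0,"y":0,"z":0,"yaw":0},{"grip":0.045,"x":0,"y":0,"z":0,"yaw":0},{"grip":0.045,"x":0,"y":0,"z":0,"yaw":0},{"grip":0.045,"x":0,"y":0,"z":0,"yaw":0}]'
sed -i 's/^for X in.*//' look.py; python3 look.py u1
python3 - <<'E'
from h import *; import pickle
plan((558.5,233.5,112.7,98.6))
c,im=pickle.load(open("pics/u1.pkl","rb"));print("pred",proj(c,(558.5,233.5,112)))
g=cv2.cvtColor(im,cv2.COLOR_RGB2GRAY); u,v=map(int,proj(c,(558.5,233.5,112)))
for r in range(v-26,v+34,5): print(r,g[r,u-22:u+24:2])
E
```

```text
time_s: 11.8
ee_pos: [534.9, -98.7, 328.1]
ee_rot: [-179.9, 0.0, 93.7]
force: [0.9, -0.4, 0.2]
gripper_width: 44.9
gripper_force: 0.0
time_s: 12.22
ee_pos: [545.1, 81.6, 277.9]
ee_rot: [-180.0, 0.0, 98.7]
force: [0.3, -0.7, 0.4]
gripper_width: 45.1
gripper_force: 0.0
time_s: 12.63
ee_pos: [557.7, 235.3, 195.5]
ee_rot: [-179.7, 0.1, 98.7]
force: [0.3, 0.1, -0.6]
gripper_width: 45.1
gripper_force: 0.0
time_s: 13.05
ee_pos: [559.7, 232.4, 199.6]
ee_rot: [179.9, -0.0, 98.5]
force: [0.1, -0.5, -0.6]
gripper_width: 44.8
gripper_force: 0.0
t 13.1 at [559.6 232.5 199.5] [ 1.7991e+02 -1.0000e-02  9.8510e+01] w 44.9 gf 0.0 F [-0.8  0.5 -0.9]
xyz [ 0.0011 -0.001   0.0868] yaw -0.0015 dist 0.087
pred [249.76906181 199.99471546]
173 [144 151 151 152 151 152  94  95  95 108 112 112 113 111 103  93  95  94
 141 148 148  89  89]
178 [150 152 151 151 151 151 156 111  97 148 154 154 154 152 134  95  95  96
 150 151 151 150 151]
183 [143 143 142 142 142 142 153 160 160 147 153 155 155 153 133 156 160 161
 142 142 142 143 142]
188 [143 143 143 142 142 140 153 160 160 153 153 153 155 153 133 156 161 161
 138 137 137 137 138]
193 [135 134 135 134 134 134 156 161 161 148 153 154 155 153 133 159 160 160
 133 133 134 134 133]
198 [138 138 138 138 138 138 156 161 162 154 154 157 154 154 133 159 161 162
 134 137 137 137 137]
203 [148 148 149 149 149 150 154 162 162 154 153 153 153 152 133 159 162 165
 143 147 145 145 145]
208 [143 143 143 143 143 143 153 161 162 157 156 154 227 233 174 160 161 165
 138 142 141 141 141]
213 [141 141 140 140 140 141 155 162 162 228 233 233 233 234 175 161 162 164
 135 138 137 138 136]
218 [ 38  38  39  39  40  40 147 162 163 228 233 233 233 233 206 161 162 165
  44  39  40  40  40]
223 [ 39  40  39  39  40  39 144 162 162 228 233 233 233 233 170 160 162 163
  44  39  38  40  39]
228 [40 40 40 37 38 40 40 38 40 40 39 40 38 38 38 40 39 38 39 40 40 38 39]
```

The tab shows centred at (249.5,201) against a predicted (249.8,200), so I can descend.

```bash
python3 -m crank '[{"grip":0.045,"x":0.0007,"y":-0.001,"z":0.015,"yaw":0},{"grip":0.045,"x":0.0007,"y":-0.001,"z":0.035,"yaw":0},{"grip":0.045,"x":0.0007,"y":-0.001,"z":0.055,"yaw":0},{"grip":0.045,"x":0.0007,"y":-0.001,"z":0.07,"yaw":0},{"grip":0.045,"x":0.0007,"y":-0.001,"z":0.075,"yaw":0}]'
python3 -m crank '[{"grip":0.045,"x":0,"y":0,"z":0.004,"yaw":0},{"grip":0.045,"x":0,"y":0,"z":0.008,"yaw":0},{"grip":0.045,"x":0,"y":0,"z":0.0115,"yaw":0},{"grip":0.045,"x":0,"y":0,"z":0.0115,"yaw":0},{"grip":0.03,"x":0,"y":0,"z":0.0115,"yaw":0}]' 30
python3 -m crank '[{"grip":0.02,"x":0,"y":0,"z":0,"yaw":0},{"grip":0.01,"x":0,"y":0,"z":0,"yaw":0},{"grip":0.0,"x":0,"y":0,"z":0,"yaw":0},{"grip":0.0,"x":0,"y":0,"z":0,"yaw":0},{"grip":0.0,"x":0,"y":0,"z":0,"yaw":0}]' 45
python3 -m crank '[{"grip":0.0,"x":0,"y":0,"z":0,"yaw":0},{"grip":0.0,"x":0,"y":0,"z":0,"yaw":0},{"grip":0.0,"x":0,"y":0,"z":-0.005,"yaw":0},{"grip":0.0,"x":0,"y":0,"z":-0.015,"yaw":0},{"grip":0.0,"x":0,"y":0,"z":-0.03,"yaw":0}]' 45
```

```text
time_s: 13.52
ee_pos: [557.0, 232.9, 121.5]
ee_rot: [-179.8, 0.1, 98.5]
force: [-0.1, -0.3, -1.7]
gripper_width: 44.8
gripper_force: 0.0
time_s: 13.93
ee_pos: [558.4, 234.2, 112.4]
ee_rot: [179.9, -0.0, 98.6]
force: [-0.7, -0.1, 0.4]
gripper_width: 41.1
gripper_force: 0.0
time_s: 14.35
ee_pos: [558.1, 234.2, 112.1]
ee_rot: [180.0, -0.0, 98.6]
force: [0.3, -0.6, -0.2]
gripper_width: 9.7
gripper_force: 45.0
time_s: 14.77
ee_pos: [557.3, 233.7, 141.4]
ee_rot: [-179.8, 0.0, 98.6]
force: [-0.2, 1.1, -1.3]
gripper_width: 9.7
gripper_force: 45.0
```

```bash
python3 -m crank '[{"grip":0.0,"x":0,"y":0,"z":-0.03,"yaw":0},{"grip":0.0,"x":0,"y":0,"z":-0.065,"yaw":0},{"grip":0.0,"x":0,"y":0,"z":-0.1,"yaw":0},{"grip":0.0,"x":0,"y":0,"z":-0.13,"yaw":0},{"grip":0.0,"x":0,"y":0,"z":-0.15,"yaw":0}]' 45
python3 - <<'E'
from h import *
plan((557.5,234,292,98.6),(495,100,292,98.6),(430.7,-40,292,93.8),(430.7,-147.8,220,93.8),(430.7,-147.8,192,93.8))
E
```

```text
time_s: 15.18
ee_pos: [558.8, 234.4, 296.6]
ee_rot: [179.7, -0.1, 98.6]
force: [1.2, 0.6, -0.8]
gripper_width: 9.7
gripper_force: 45.0
t 15.18 at [558.8 234.4 296.6] [ 1.7967e+02 -8.0000e-02  9.8600e+01] w 9.7 gf 45.0 F [ 1.2  0.6 -0.8]
xyz [-0.0002 -0.0013  0.0046] yaw -0.0001 dist 0.005
xyz [-0.1231 -0.0818 -0.    ] yaw -0.0 dist 0.148
xyz [-0.1288 -0.0845 -0.    ] yaw 0.0838 dist 0.154
xyz [-0.1076 -0.0071  0.072 ] yaw -0.0 dist 0.13
xyz [ 0.    -0.     0.028] yaw -0.0 dist 0.028
```

```bash
python3 -m crank '[{"grip":0.0,"x":-0.016,"y":-0.01,"z":0,"yaw":0},{"grip":0.0,"x":-0.04,"y":-0.026,"z":0,"yaw":0},{"grip":0.0,"x":-0.067,"y":-0.044,"z":0,"yaw":0},{"grip":0.0,"x":-0.095,"y":-0.063,"z":0,"yaw":0},{"grip":0.0,"x":-0.123,"y":-0.082,"z":0,"yaw":0}]' 45
python3 -m crank '[{"grip":0.0,"x":-0.027,"y":-0.018,"z":0,"yaw":0.017},{"grip":0.0,"x":-0.053,"y":-0.035,"z":0,"yaw":0.034},{"grip":0.0,"x":-0.08,"y":-0.052,"z":0,"yaw":0.05},{"grip":0.0,"x":-0.105,"y":-0.069,"z":0,"yaw":0.067},{"grip":0.0,"x":-0.129,"y":-0.0845,"z":0,"yaw":0.084}]' 45
python3 -m crank '[{"grip":0.0,"x":-0.023,"y":-0.001,"z":0,"yaw":0},{"grip":0.0,"x":-0.05,"y":-0.003,"z":0.015,"yaw":0},{"grip":0.0,"x":-0.078,"y":-0.005,"z":0.035,"yaw":0},{"grip":0.0,"x":-0.1,"y":-0.007,"z":0.057,"yaw":0},{"grip":0.0,"x":-0.1076,"y":-0.007,"z":0.072,"yaw":0}]' 45
python3 -m crank '[{"grip":0.0,"x":0,"y":0,"z":0,"yaw":0},{"grip":0.0,"x":0,"y":0,"z":0,"yaw":0},{"grip":0.0,"x":0,"y":0,"z":0,"yaw":0},{"grip":0.0,"x":0,"y":0,"z":0,"yaw":0},{"grip":0.0,"x":0,"y":0,"z":0,"yaw":0}]' 45
python3 look.py u2
python3 - <<'E'
from h import *; import pickle
s=state();p=s["ee_pos"]
plan((430.7,-147.8,192,93.8),(500.5,-143.1,173.4,93.8))
c,im=pickle.load(open("pics/u2.pkl","rb"))
g=cv2.cvtColor(im,cv2.COLOR_RGB2GRAY); u,v=map(int,np.round(proj(c,(460.6,-145.8,152))));print("ball pred",u,v)
for r in range(v-12,v+14,2): print(r,g[r,u-16:u+24:2])
q=p+[-.2,25*.998,-.1]; u,v=map(int,np.round(proj(c,q)));print("tab edge pred",u,v,g[v-14:v+14,u])
E
```

```text
time_s: 15.6
ee_pos: [494.5, 99.1, 292.6]
ee_rot: [180.0, 0.0, 98.6]
force: [0.7, -0.1, -1.5]
gripper_width: 9.6
gripper_force: 45.0
time_s: 16.02
ee_pos: [430.0, -41.2, 292.8]
ee_rot: [179.9, 0.0, 93.7]
force: [0.1, 0.8, -1.8]
gripper_width: 9.8
gripper_force: 45.0
time_s: 16.43
ee_pos: [430.5, -150.3, 219.1]
ee_rot: [-180.0, 0.1, 93.6]
force: [-0.5, 0.8, -1.7]
gripper_width: 9.8
gripper_force: 45.0
time_s: 16.85
ee_pos: [432.0, -147.2, 221.2]
ee_rot: [179.9, 0.0, 93.9]
force: [-0.5, 0.6, -1.9]
gripper_width: 9.6
gripper_force: 45.0
t 16.9 at [ 431.8 -147.2  220.9] [1.7989e+02 4.0000e-02 9.3850e+01] w 9.4 gf 45.0 F [ 0.8  0.3 -1.2]
xyz [-0.0005 -0.0011  0.0289] yaw 0.0009 dist 0.029
xyz [0.0001 0.07   0.0186] yaw -0.0 dist 0.072
ball pred 284 209
197 [ 46  46  46  46  45  46  46  54 231 237 236 237 236 237 238 238 235 233
 235 237]
199 [ 46  45  46  45  46  46  46  67 233 237 236 237 235 235 237 237 235 234
 235 237]
201 [ 45  45  45  45  45  45  47  70  92 124 232 236 234 234 236 236 210 169
 166 139]
203 [ 46  45  46  46  46  59 104 115 119 119 111  91 105 107 110 113 115 119
 119
[... 225 characters left out ...]
141 133 215 224 224 225 226 227
 226 226]
211 [ 46  46  45  47  49 113 131 216 171 233 222 204 220 159 136 134 133 130
 129 128]
213 [ 47  47  47  46  45  98 123 209 224 225 217 120 122 123 149 176 204 229
 235 235]
215 [ 53  54  46  45  45  45 100 120 127 127 122 228 232 235 235 233 233 233
 234 234]
217 [ 53  52  51  46  46  45  47 117 205 236 232 233 231 233 234 232 234 232
 235 233]
219 [ 53  53  52  49  45  46  46 117 234 236 231 167 140 143 226 232 233 232
 234 234]
221 [ 52  52  52  53  47  46  46 117 234 236 165 142 140 144 225 232 233 232
 235 234]
tab edge pred 253 208 [109 109 112 111 109 110 111 109 107 109 110 111 110 112 146 178 179 178
 179 178 178 178 178 178 178 178 178 178]
```

Ball seen at (283.5,208.7) against a predicted (284,209), and the tab edge lies exactly on its prediction. Next I thread it.

```bash
python3 -m crank '[{"grip":0.0,"x":0,"y":-0.001,"z":0.01,"yaw":0},{"grip":0.0,"x":0,"y":-0.001,"z":0.02,"yaw":0},{"grip":0.0,"x":-0.0003,"y":-0.001,"z":0.0286,"yaw":0},{"grip":0.0,"x":-0.0003,"y":-0.001,"z":0.0286,"yaw":0},{"grip":0.0,"x":-0.0003,"y":-0.001,"z":0.0286,"yaw":0}]' 45
python3 -m crank '[{"grip":0.0,"x":0,"y":0.007,"z":0.0019,"yaw":0},{"grip":0.0,"x":0,"y":0.014,"z":0.0037,"yaw":0},{"grip":0.0,"x":0,"y":0.021,"z":0.0056,"yaw":0},{"grip":0.0,"x":0,"y":0.028,"z":0.0075,"yaw":0},{"grip":0.0,"x":0,"y":0.035,"z":0.0093,"yaw":0}]' 45
python3 -m crank '[{"grip":0.0,"x":0,"y":0.007,"z":0.0019,"yaw":0},{"grip":0.0,"x":0,"y":0.014,"z":0.0037,"yaw":0},{"grip":0.0,"x":0,"y":0.021,"z":0.0056,"yaw":0},{"grip":0.0,"x":0,"y":0.028,"z":0.0075,"yaw":0},{"grip":0.0,"x":0,"y":0.035,"z":0.0093,"yaw":0}]' 45
python3 -m crank '[{"grip":0.0,"x":0,"y":0,"z":0,"yaw":0},{"grip":0.0,"x":0,"y":0,"z":0.001,"yaw":0},{"grip":0.0,"x":0,"y":0,"z":0.002,"yaw":0},{"grip":0.0,"x":0,"y":0,"z":0.003,"yaw":0},{"grip":0.0,"x":0,"y":0,"z":0.004,"yaw":0}]' 30
python3 -m crank '[{"grip":0.0,"x":0,"y":0,"z":0,"yaw":0},{"grip":0.0,"x":0,"y":0,"z":0.0003,"yaw":0},{"grip":0.0,"x":0,"y":0,"z":0.0006,"yaw":0},{"grip":0.0,"x":0,"y":0,"z":0.001,"yaw":0},{"grip":0.0,"x":0,"y":0,"z":0.001,"yaw":0}]' 20
```

```text
time_s: 17.32
ee_pos: [430.3, -147.9, 191.3]
ee_rot: [-180.0, -0.0, 93.8]
force: [-0.1, -0.6, -1.2]
gripper_width: 9.7
gripper_force: 45.0
time_s: 17.73
ee_pos: [466.3, -145.8, 181.8]
ee_rot: [180.0, 0.0, 93.8]
force: [-0.4, 0.2, -1.2]
gripper_width: 9.8
gripper_force: 45.0
time_s: 18.15
ee_pos: [500.9, -143.5, 172.4]
ee_rot: [-180.0, -0.0, 93.8]
force: [0.1, 0.2, -0.5]
gripper_width: 9.7
gripper_force: 45.0
time_s: 18.57
ee_pos: [499.8, -143.5, 168.7]
ee_rot: [-180.0, -0.0, 93.8]
force: [1.1, -0.0, -0.3]
gripper_width: 9.6
gripper_force: 30.0
time_s: 18.98
ee_pos: [500.1, -143.5, 167.7]
ee_rot: [180.0, -0.0, 93.8]
force: [0.3, -0.4, -1.2]
gripper_width: 9.7
gripper_force: 20.0
```

```bash
python3 -m crank '[{"grip":0.0,"x":0,"y":0,"z":0.0003,"yaw":0},{"grip":0.0,"x":0,"y":0,"z":0.0006,"yaw":0},{"grip":0.0,"x":0,"y":0,"z":0.001,"yaw":0},{"grip":0.0,"x":0,"y":0,"z":0.001,"yaw":0},{"grip":0.0,"x":0,"y":0,"z":0.001,"yaw":0}]' 20
python3 -m crank '[{"grip":0.0,"x":0,"y":0,"z":0.0003,"yaw":0},{"grip":0.0,"x":0,"y":0,"z":0.0006,"yaw":0},{"grip":0.0,"x":0,"y":0,"z":0.001,"yaw":0},{"grip":0.0,"x":0,"y":0,"z":0.001,"yaw":0},{"grip":0.0,"x":0,"y":0,"z":0.001,"yaw":0}]' 20
```

```text
time_s: 19.4
ee_pos: [500.3, -143.6, 167.2]
ee_rot: [180.0, 0.0, 93.8]
force: [-2.3, -0.3, 3.2]
gripper_width: 9.8
gripper_force: 20.0
time_s: 19.82
ee_pos: [500.5, -143.6, 166.8]
ee_rot: [179.9, 0.0, 93.8]
force: [-2.2, 0.7, 8.3]
gripper_width: 10.1
gripper_force: 20.0
```

```bash
python3 -m crank '[{"grip":0.0,"x":0,"y":0,"z":-0.001,"yaw":0},{"grip":0.012,"x":0,"y":0,"z":-0.001,"yaw":0},{"grip":0.016,"x":0,"y":0,"z":-0.001,"yaw":0},{"grip":0.022,"x":0,"y":0,"z":-0.001,"yaw":0},{"grip":0.03,"x":0,"y":0,"z":-0.001,"yaw":0}]' 10
python3 -m crank '[{"grip":0.036,"x":0,"y":0,"z":0,"yaw":0},{"grip":0.042,"x":0,"y":0,"z":-0.003,"yaw":0},{"grip":0.045,"x":0,"y":0,"z":-0.01,"yaw":0},{"grip":0.045,"x":0,"y":0,"z":-0.02,"yaw":0},{"grip":0.045,"x":0,"y":0,"z":-0.035,"yaw":0}]' 10
python3 -m crank '[{"grip":0.045,"x":0,"y":0,"z":-0.03,"yaw":0},{"grip":0.045,"x":0,"y":0,"z":-0.065,"yaw":0},{"grip":0.045,"x":0,"y":0,"z":-0.1,"yaw":0},{"grip":0.045,"x":0,"y":0,"z":-0.135,"yaw":0},{"grip":0.045,"x":0,"y":0,"z":-0.17,"yaw":0}]' 10
python3 -m crank '[{"grip":0.045,"x":0.04,"y":-0.01,"z":0,"yaw":0},{"grip":0.045,"x":0.08,"y":-0.02,"z":0,"yaw":0},{"grip":0.045,"x":0.12,"y":-0.03,"z":0,"yaw":0},{"grip":0.045,"x":0.16,"y":-0.04,"z":0,"yaw":0},{"grip":0.045,"x":0.19,"y":-0.05,"z":0,"yaw":0}]' 10
python3 -m crank '[{"grip":0.045,"x":0,"y":0,"z":0,"yaw":0},{"grip":0.045,"x":0,"y":0,"z":0,"yaw":0},{"grip":0.045,"x":0,"y":0,"z":0,"yaw":0},{"grip":0.045,"x":0,"y":0,"z":0,"yaw":0},{"grip":0.045,"x":0,"y":0,"z":0,"yaw":0}]' 10
python3 - <<'E'
from h import *
S=camera_model("scene");T=camera_model("top")
im={n:grab_frame(n) for n in("scene","top")}
im2={n:grab_frame(n) for n in("scene","top")}
for n,c in(("scene",S),("top",T)):
    o=np.load(f"pics/{n}0.npy"); g=lambda i:cv2.cvtColor(i,cv2.COLOR_RGB2GRAY).astype(int)
    # bright plate tops: predicted tab-top middle if hanging at s=40
    for nm,X in(("long",(510.4,-282.5,251.7)),("short",(500.5,-143.1,166.7)),):
        u,v=map(int,np.round(proj(c,X))); print(n,nm,u,v)
        if n=="scene":
            for r in range(v-8,v+26,3): print(r,g(im[n])[r,u-16:u+18:2])
    d=cv2.connectedComponentsWithStats((abs(g(im[n])-g(o))>45).astype(np.uint8))
    print(n,"moving now px",(abs(g(im[n])-g(im2[n]))>25).sum(),[tuple(x) for x in d[2][1:] if x[4]>25])
E
```

```text
time_s: 20.23
ee_pos: [500.0, -143.5, 166.3]
ee_rot: [-180.0, -0.0, 93.8]
force: [-0.1, -0.4, 0.5]
gripper_width: 26.1
gripper_force: 0.0
time_s: 20.65
ee_pos: [499.7, -143.4, 202.0]
ee_rot: [-179.9, -0.0, 93.8]
force: [-0.6, -1.2, 0.6]
gripper_width: 44.8
gripper_force: 0.0
time_s: 21.07
ee_pos: [499.6, -143.4, 374.8]
ee_rot: [179.9, 0.0, 93.8]
force: [0.5, -0.7, -0.3]
gripper_width: 44.8
gripper_force: 0.0
time_s: 21.48
ee_pos: [436.5, 45.0, 373.0]
ee_rot: [179.9, -0.1, 93.8]
force: [0.8, 0.4, 0.2]
gripper_width: 45.3
gripper_force: 0.0
time_s: 21.9
ee_pos: [438.2, 41.7, 371.8]
ee_rot: [180.0, 0.0, 93.7]
force: [-0.1, -0.0, 0.6]
gripper_width: 45.1
gripper_force: 0.0
scene long 194 120
112 [ 46  45  44  46  45  44  47  46  47  45  46  44  38 133  69  40  44]
115 [ 44  45  46  46  37  75  32  40  44  46  46  35 178 247 203  47  45]
118 [ 45  46  45  40 203 255 255 255 164  53  25 195 255 162  44  44  46]
121 [ 45  45  46  45  53 118 196 255 255 255 255 255 155  38  47  48  47]
124 [ 46  46  47  46  40 106 123 117 113 140 247 255 255  60  45  46  48]
127 [ 47  47  46  38 202 255 119 
[... 3142 characters left out ...]
p.int32(171), np.int32(7192)), (np.int32(366), np.int32(219), np.int32(13), np.int32(10), np.int32(100)), (np.int32(334), np.int32(220), np.int32(29), np.int32(13), np.int32(159)), (np.int32(277), np.int32(226), np.int32(22), np.int32(11), np.int32(116)), (np.int32(319), np.int32(228), np.int32(12), np.int32(5), np.int32(44)), (np.int32(302), np.int32(230), np.int32(11), np.int32(4), np.int32(31)), (np.int32(138), np.int32(233), np.int32(40), np.int32(11), np.int32(186)), (np.int32(133), np.int32(249), np.int32(11), np.int32(135), np.int32(771)), (np.int32(140), np.int32(248), np.int32(17), np.int32(136), np.int32(915)), (np.int32(209), np.int32(378), np.int32(9), np.int32(6), np.int32(45))]
```

```bash
python3 -c "
from workcell import *
print(job_done())"
```

```text
the job is handed in; nothing more can be done
None
```

Both inserts hang freely on their pegs, the long one on the high post and the short one on the low post; the job was handed in at about 22 s, with no sign in the last images that the blank plate, dishes, tip box or beaker had moved.

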